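# Unpin the ball tray and hold it over the compression platen

### The job

Pull the locking pin straight up out of the tray and its dock and stand it foot first in the open cup. Then lift the tray by its handle and carry it, with the loose steel ball staying in its pocket, to the round steel platen, and finish while still holding the tray in the air: level and still, the ball above the middle of the platen and the tray about 10 cm above the platen's top. Leave the jar, the brass weight and the wrench alone.

Things in the scene. Friction and masses are not known exactly. Their poses are not given: they have to be found in the camera images.
- dock: fixed dark steel block that carries the tray, 60 mm high. Same axes as the tray at the start. x from -75 to +95 mm, 84 mm wide along y. A vertical bore, 19 mm across, open at the top and 50 mm deep, lies at x = +68 mm, y = 0. Origin at the level of the bench top, right under the tray's handle; z up.
- tray: loose aluminium plate on the dock, 8 mm thick, x from -75 to +95 mm, 90 mm wide along y, 0.36 kg. Black slab handle centred on the origin: 50 mm along x, 12 mm thick along y, from 8 to 53 mm above the underside; pinch it across y from above. 19 mm through hole for the pin at x = +68 mm; ball pocket at x = -45 mm. Origin on the underside below the handle; z up.
- pocket (a point): centre of the tray's round ball pocket (32 mm across, 2.5 mm deep) at the height of the ball's centre: 45 mm from the tray's origin along the tray's -x, 20.5 mm above its underside.
- ball_center (a point): centre of the loose steel ball, 30 mm in diameter, about 0.11 kg, lying in the shallow pocket, where it can roll some 8 mm about; it climbs out when the tray tips by some 30 degrees or is jerked.
- pin: loose locking pin, upright at the start through the tray's hole with its foot on the bottom of the dock's bore, about 0.11 kg. Steel shaft 14 mm in diameter, 72 mm long, and above it a black round head 24 mm in diameter, 34 mm high, so 106 mm in all. At the start the head's underside is 14 mm above the tray's face. Origin at the foot's centre; its z runs along the pin to the head.
- cup: fixed grey round open cup, rim 76 mm in outer diameter, 65 mm high, walls 3 mm, floor 4 mm thick, tapering slightly to the bottom; empty. Origin at the centre of its underside on the bench. The pin may lean in it.
- platen: fixed compression platen: grey base plate 150 x 150 x 20 mm and on it a round steel disc 120 mm in diameter whose flat top is 60 mm above the bench. Origin at the centre of the base's underside.
- platen_top (a point): centre of the platen's flat round top face, 60 mm above the bench.
- jar: bystander: amber glass jar with steel cap, 50 mm in diameter, 55 mm high, loose. Origin at the centre of its underside.
- weight: bystander: brass calibration weight with a knob, 50 mm in diameter, 62 mm high, loose. Origin at the centre of its underside.
- wrench: bystander: steel wrench 160 mm long lying on the bench along its x, loose. Origin at the underside near its middle.
Things that resemble listed ones, but are neither listed nor needed, are in the scene too. Of the things like the tray, leave any that is purple; of the rest the smaller one is meant.

How it is judged:
By the outcome, as a careful person would: the job done as asked, in the order asked, and still so for the second after the job is handed in, while the arm keeps its last pose, push and grip.
It also fails if it takes over 64 s, if anything falls off the work surface, if the arm or the gripper's body presses on something with over 40 N, if the wrist force passes 120 N, or if a joint passes its speed limit or range.

### The arm

A 6-joint arm with a two-finger parallel gripper is mounted at the origin on the work surface. World frame = base frame: x ahead of the robot, y to its left, z up, the work surface at z = 0. Lengths are in mm, angles in rad, forces in N, time in s.
With the tool pointing down it reaches from about 425 to 925 mm from the base axis. Payload 12.5 kg.
Tool frame: the origin (TCP) lies on the centre line of the jaws, within the pads' length; the fingertips stand 8 mm ahead of it and the grasp point (between the pads) lies 11 mm behind it; z points along the fingers, y is the direction in which the jaws open and shut (so a half turn about z gives the same grasp; the last joint's range is limited). The gripper opens to 85 mm and grips with 20 to 120 N. Pads are 22 mm wide; open, the fingers measure 114 mm over their backs; the gripper's body (76 mm by 85 mm) begins 54 mm behind the grasp point. The pads swing forward as they close: fully open they stand 13 mm farther back than shut.
Start: joints at [-1.401, 0.491, 1.559, -0, 1.092, -0.106], TCP at [170.22, -601.389, 239.327] pointing down, gripper open.
Joint ranges: [-3.1, 3.1], [-0.84, 2.19], [0.05, 2.79], [-1.13, 4.28], [0.06, 2.93], [-2.69, 2.69]. Speed limits (rad/s): [2.22, 2.22, 2.79, 3.14, 3.14, 3.14].

### API

Orientations are given as a unit quaternion [w, x, y, z].
In Python, from plant import robot, cams, workorder, models gives the robot as it stands.
- The arm moves only by the tool step_arm, never from a script. Its argument "moves" is a list of rows, each a list of 2 entries, a list of its own where there are three numbers: the shift along the tool's x, y, z in mm, then the turn about the tool's z in degrees. In form: [[[tx, ty, tz], twist], ...]. A call has 1 to 12 rows; each row is the pose to reach, as a shift and turn from the pose commanded when the call began, along the tool's axes at that moment; what a row does not reach only later rows make up. A row lasts 1/8 s, in which the tool goes at most 62.5 mm and 10.7 degrees, less where a joint would pass 70% of its speed; a pose out of reach is approached as far as the arm can. A call with a gripper value outside its range is refused whole. "grip" is the finger opening in mm, from 0 to 85.4, set as the call begins (left out, the last holds). The fingers move at their own pace and stop on an object; "force" is the grip in N (left out, the last holds). Time passes only in rows, so rows that repeat a pose let the fingers close. It gives the time, the measured TCP pose, the force and the opening at its end, in the units of the state.
- robot.get_state(): the state, without advancing time (a new reading comes with each control period).
- cams.grab_frame(name): name is "side" or "top" or "wrist"; returns a dict with "pixels" (420x560x3 uint8, red, green, blue), "depth" (420x560 float32, mm along the optical axis (not along the pixel's ray), 0 where there is no reading), "mtx" (3x3 intrinsics, pixels), "origin" and "attitude" of the camera in the world; the wrist camera has in their place "mount" (4x4, takes a point from camera to tool coordinates, whose origin is the TCP and whose axes are the flange's). Camera axes: x right, y down, z forward; pixel columns grow to the right and rows downward; lengths in mm; the calibration is good to about 2 mm. A picture is of the moment at which its call begins: read the wrist's pose just before it.
- workorder.job_done(): hands the job in, once; it reports no verdict.
Trained networks look in the newest picture that a camera, given by its name, has taken for a name from the list of things; names that differ only in an ending like _2 or _b are one class to them, and where a whole thing is asked for, a point or a joint stands for the part that bears it (a point fixed in the world has none). Each returns a list of dicts, best first, with "conf" (0 to 1); they miss things now and then, are a little off and sometimes report something else, mostly with a low value. They report only what shows in the picture. A call takes as long as a camera call. They do not tell look-alikes from the thing itself.
- models.masks_of(camera, name): "pixels" (420x560 bool, what is visible of it) and "pixel" ([column, row] in pixels, amid what is visible of it).
- models.pinpoint(camera, name): "pixel" ([column, row] in pixels: a listed point, or the origin of a listed thing).
The state is a dict: "time": time; "joints": joint angles; "joint_velocities": joint speeds; "effort": joint torques, N m; "ee_pos": TCP position; "tcp_rot": TCP orientation; "contact_force": force on the tool from outside, world axes, zero at the start; "wrist_torque": the same for the moment, N m; "gripper_width": finger opening in mm.
Only numpy, scipy, OpenCV 4.12 (cv2) and the standard library are available. Lean on these libraries where they do the work, as an engineer would, in place of code of your own. Each camera call takes 0.05 s, during which the arm holds its last target. There are 200 camera calls.

## Working session

There is one attempt and no reset: what is moved stays moved. The work goes in short steps, Python scripts to look and compute and a tool call to move; the robot and the scene stay as the last step left them, time stands still between calls to the robot, and variables do not carry over. Pictures are saved under pics/ and viewed, about 8 in all and at most 12, crops included, and the job is handed in when it is done.

Besides the shell and the picture viewer there is one more tool, called after "Call:" in YAML: its name, and indented under it one key for each argument. step_arm: Moves the arm, as the interface text tells. Its arguments: {"type":"object","properties":{"moves":{"type":"array"},"grip":{"type":"number"},"force":{"type":"number"}},"required":["moves"]}

```bash
mkdir -p pics; cat > h.py <<'E'
import numpy as np, cv2
from scipy.spatial.transform import Rotation as R
from plant import robot, cams, workorder, models
def quat(q): return R.from_quat([q[1],q[2],q[3],q[0]]).as_matrix()
def grab(n):
    s=robot.get_state(); f=cams.grab_frame(n)
    if n=='wrist':
        T=np.eye(4);T[:3,:3]=quat(s['tcp_rot']);T[:3,3]=s['ee_pos'];f['T']=T@np.array(f['mount'])
    else:
        T=np.eye(4);a=np.array(f['attitude'],float);T[:3,:3]=a if a.shape==(3,3) else quat(a);T[:3,3]=f['origin'];f['T']=T
    return f
def cloud(f):
    d=f['depth'];v,u=np.mgrid[:d.shape[0],:d.shape[1]];K=np.array(f['mtx'])
    p=np.stack([(u-K[0,2])/K[0,0]*d,(v-K[1,2])/K[1,1]*d,d],-1)
    return p@f['T'][:3,:3].T+f['T'][:3,3]
def atz(f,px,z):
    K=np.array(f['mtx']);r=f['T'][:3,:3]@np.array([(px[0]-K[0,2])/K[0,0],(px[1]-K[1,2])/K[1,1],1]);o=f['T'][:3,3]
    return o+r*(z-o[2])/r[2]
def save(f,n): cv2.imwrite('pics/'+n,f['pixels'][:,:,::-1])
E
python3 - <<'E'
from h import *
s=robot.get_state();print(s['time'],s['tcp_rot'],s['gripper_width'])
ims=[]
for c in ['top','side']:
    f=grab(c);P=cloud(f);save(f,c+'0.png');print(c,f['T'].round(2).tolist())
    for n in ['dock','tray','pocket','ball_center','pin','cup','platen','platen_top','jar','weight','wrench']:
        m=[] 
        try:m=models.masks_of(c,n)
        except Exception as e: print(e)
        for d in m[:4]:
            q=P[d['pixels']&(f['depth']>0)];print(c,n,'M',round(d['conf'],2),np.round(d['pixel']),np.median(q,0).round(),q[:,2].max().round() if len(q) else '')
        for d in models.pinpoint(c,n)[:4]: print('   pt',n,round(d['conf'],2),np.round(d['pixel'],1))
E
```

```text
0.0 [-5.72947600e-04  9.90507269e-01  1.37459162e-01 -3.07817961e-05] 85.52368933135568
top [[-0.01, -1.0, 0.06, 448.04], [-1.0, 0.01, 0.02, -31.79], [-0.02, -0.06, -1.0, 1148.83], [0.0, 0.0, 0.0, 1.0]]
top dock M 0.71 [363. 214.] [ 508. -214.   68.] 118.0
top dock M 0.56 [365. 242.] [ 436. -229.   29.] 72.0
top dock M 0.52 [179. 216.] [505. 226.  57.] 68.0
top tray M 0.72 [380. 309.] [ 274. -265.   10.] 476.0
top tray M 0.6 [366. 216.] [ 509. -213.   68.] 118.0
   pt tray 0.84 [371.3 129.6]
   pt tray 0.68 [380.8 307.3]
   pt tray 0.62 [366.8 219.7]
top pocket M 0.95 [374. 132.] [ 727. -261.    8.] 58.0
top pocket M 0.62 [360. 217.] [ 509. -213.   68.] 118.0
top pocket M 0.57 [381. 310.] [ 274. -265.   10.] 73.0
   pt pocket 0.97 [393.8 290.6]
   pt pocket 0.9 [356.9 138.8]
   pt pocket 0.86 [380.5 230.7]
top ball_center M 0.55 [381. 229.] [ 469. -255.   92.] 99.0
   pt ball_center 0.72 [279.  260.4]
   pt ball_center 0.57 [380.8 228.2]
   pt pin 0.65 [340.1 202.6]
top cup M 0.88 [280. 156.] [660. -17.   9.] 70.0
   pt cup 0.89 [280.5 161.4]
   pt cup 0.7 [310.6 117.5]
top platen M 
[... 1259 characters left out ...]
164.3]
   pt ball_center 0.7 [321.9 164.3]
side cup M 0.66 [216. 217.] [648.  -4.  41.] 64.0
   pt cup 0.82 [218.8 229.1]
side platen M 0.82 [227. 329.] [494. 268.  42.] 61.0
   pt platen 0.67 [226.  326.7]
   pt platen 0.37 [326.3 163.2]
   pt platen 0.36 [216.9 228.2]
side platen_top M 0.62 [226. 329.] [494. 268.  26.] 61.0
   pt platen_top 0.8 [226.9 303.6]
side jar M 0.95 [331. 240.] [393.  -1.  35.] 55.0
   pt jar 0.63 [327.8 251.7]
side weight M 0.61 [138. 246.] [753. 124.  35.] 61.0
side weight M 0.46 [182. 197.] [ 790. -104.    4.] 7.0
   pt weight 0.91 [141.2 252.5]
side wrench M 0.49 [183. 199.] [ 794. -104.    4.] 7.0
   pt wrench 0.76 [191.9 199.8]
   pt wrench 0.63 [228.4 332.8]
```

View pics/top0.png

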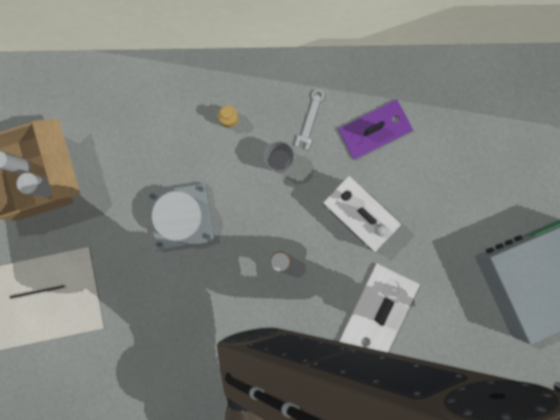

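View pics/side0.png

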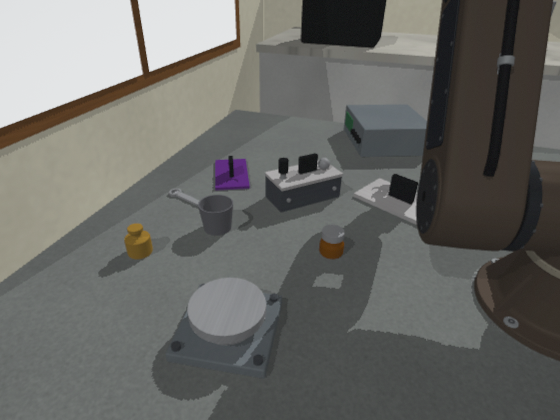

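The top view shows the docked white tray at about (362,214) with its pin head at (346,195) and ball near (380,229). The cup is at (280,156) and the platen at (177,216). The bigger white plate and the purple one lie on the bench and are decoys.

```bash
python3 - <<'E'
from h import *
f=grab('top');P=cloud(f);ok=f['depth']>0
def near(c,r,z0,z1): return P[ok&(np.hypot(P[...,0]-c[0],P[...,1]-c[1])<r)&(P[...,2]>z0)&(P[...,2]<z1)]
q=near((509,-213),120,62,73)[:,:2].astype(np.float32);print('tray',cv2.minAreaRect(q),len(q))
q=near((509,-213),120,105,125);print('pin head',q.mean(0),cv2.minEnclosingCircle(q[:,:2].astype(np.float32)))
q=near((509,-213),35,108,125);print('handle',len(q),cv2.minAreaRect(q[:,:2].astype(np.float32)))
q=near((469,-255),25,80,105);print('ball',q.mean(0))
q=near((660,-17),55,56,72)[:,:2].astype(np.float32);print('cup',cv2.minEnclosingCircle(q),len(q))
q=near((507,226),75,50,70)[:,:2].astype(np.float32);print('platen',cv2.minEnclosingCircle(q),len(q),cv2.minAreaRect(q))
g=grab('side');P=cloud(g);ok=g['depth']>0
q=near((499,235),90,57,66);print('platen side',cv2.minEnclosingCircle(q[:,:2].astype(np.float32)),q[:,2].mean())
q=near((655,-10),60,58,72);print('cup side',cv2.minEnclosingCircle(q[:,:2].astype(np.float32)))
q=near((509,-213),120,62,73)[:,:2].astype(np.float32);print('tray side',cv2.minAreaRect(q),len(q))
q=near((549,-190),40,105,125);print('pin side',cv2.minEnclosingCircle(q[:,:2].astype(np.float32)),q[:,2].max())
s=robot.get_state();r=quat(s['tcp_rot']);print(r.round(3).tolist(),s['ee_pos'])
E
```

```text
tray ((509.6714172363281, -215.87857055664062), (170.4002685546875, 91.16524505615234), 45.57712173461914) 2248
pin head [ 521.74343302 -201.82693148  113.18868216] ((520.64990234375, -202.47352600097656), 52.20166778564453)
handle 107 ((502.6636047363281, -222.6175537109375), (47.4907341003418, 12.146955490112305), 43.77906799316406)
ball [ 469.48662664 -255.2486456    89.79616166]
cup ((652.2188720703125, -17.517284393310547), 37.633323669433594) 157
platen ((508.62298583984375, 236.18374633789062), 60.8016471862793) 1888 ((508.4512023925781, 234.95693969726562), (118.6720962524414, 118.571533203125), 14.736244201660156)
platen side ((508.0379638671875, 236.24085998535156), 60.78754425048828) 58.38692000456815
cup side ((650.7774658203125, -17.098512649536133), 39.044437408447266)
tray side ((508.6363830566406, -214.95120239257812), (171.3336639404297, 95.57209014892578), 45.201751708984375) 962
pin side ((536.609619140625, -186.88668823242188), 29.796812057495117) 114.90707555951775
[[0.962, 0.272, 0.0], [0.272, -0.962, -0.0], [0.0, 0.0, -1.0]] [ 170.22805362 -601.38510372  239.32397015]
```

Call:
step_arm:
  moves:
    - [[120,-77,0],-7.5]
    - [[180,-115,0],-11]
    - [[240,-154,0],-15]
    - [[300,-192,0],-19]
    - [[360,-230,0],-22]
    - [[410,-262,0],-25]
    - [[450,-288,0],-28]
    - [[475,-303,0],-29.4]
    - [[482,-307,0],-29.4]
    - [[482,-307,0],-29.4]
    - [[482,-307,0],-29.4]
  grip: 85

```text
time: 3.78
ee_pos: [550.4, -174.4, 239.1]
tcp_rot: [-0.0, 0.923, 0.385, -0.0]
contact_force: [-0.2, 0.5, -0.4]
gripper_width: 84.7
```

```bash
python3 - <<'E'
from h import *
f=grab('wrist');save(f,'w1.png');P=cloud(f);ok=f['depth']>0
s=robot.get_state();print(s['ee_pos'],quat(s['tcp_rot']).round(3).tolist(),s['joints'],s['time'])
print(f['mount'])
def near(c,r,z0,z1): return P[ok&(np.hypot(P[...,0]-c[0],P[...,1]-c[1])<r)&(P[...,2]>z0)&(P[...,2]<z1)]
q=near((550,-174),30,106,130);print('pin',len(q),q.mean(0) if len(q) else '',cv2.minEnclosingCircle(q[:,:2].astype(np.float32)) if len(q) else '')
q=near((502,-222),35,106,130);print('handle',len(q),cv2.minAreaRect(q[:,:2].astype(np.float32)) if len(q) else '')
q=near((509,-215),130,62,73);print('tray',len(q),cv2.minAreaRect(q[:,:2].astype(np.float32)) if len(q) else '',q[:,2].mean())
q=near((469,-255),22,80,105);print('ball',len(q),q.mean(0))
for n in ['pin','tray','ball_center','pocket']:
    for d in models.pinpoint('wrist',n)[:3]: print(n,d['conf'],d['pixel'],[atz(f,d['pixel'],z).round(1)[:2] for z in [60,80.5,10]])
E
```

```text
[ 549.95480917 -175.16911545  239.19269644] [[0.705, 0.71, -0.0], [0.71, -0.705, -0.0], [-0.0, -0.0, -1.0]] [-4.22650732e-01  4.23141198e-01  1.67883488e+00 -3.51669249e-04
  1.03993811e+00  3.59352759e-01] 3.825
[[ 9.23511416e-04 -9.44326621e-01 -3.29008177e-01  8.43681838e+01]
 [ 9.99998944e-01  5.02768795e-04  1.36389462e-03 -5.53341117e-01]
 [-1.12254695e-03 -3.29009089e-01  9.44326087e-01 -1.35222694e+02]
 [ 0.00000000e+00  0.00000000e+00  0.00000000e+00  1.00000000e+00]]
pin 654 [ 551.01416015 -173.86011799  115.74892722] ((550.0750732421875, -174.67369079589844), 11.837068557739258)
handle 641 ((502.6349792480469, -223.28857421875), (50.13077926635742, 11.223970413208008), 45.592586517333984)
tray 11228 ((509.41192626953125, -216.759521484375), (170.96836853027344, 90.24415588378906), 45.903194427490234) 68.55619910701786
ball 489 [ 471.94883144 -255.75895616   91.03935815]
pin 0.67 [280.0, 175.7] [array([ 560.7, -167.6]), array([ 563.9, -164.1]), array([ 552.9, -176.1])]
tray 0.88 [280.4, 249.3] [array([ 505. , -224.9]), array([ 511.8, -217.7]), array([ 488.3, -242.6])]
tray 0.74 [440.2, 116.8] [array([ 705.5, -232.4]), array([ 699.2, -224.7]), array([ 720.8, -251.2])]
tray 0.71 [187.3, 353.5] [array([ 328.1, -244.9]), array([ 346.5, -236.3]), array([ 283.4, -265.7])]
ball_center 0.63 [280.3, 303.4] [array([ 457.4, -273.1]), array([ 467.4, -262.7]), array([ 433.3, -298.4])]
pocket 0.79 [220.7, 359.3] [array([ 350.2, -279.1]), array([ 367.1, -268.3]), array([ 308.9, -305.3])]
pocket 0.6 [279.2, 297.6] [array([ 461.9, -266.8]), array([ 471.6, -256.8]), array([ 438.5, -291.1])]
```

View pics/w1.png

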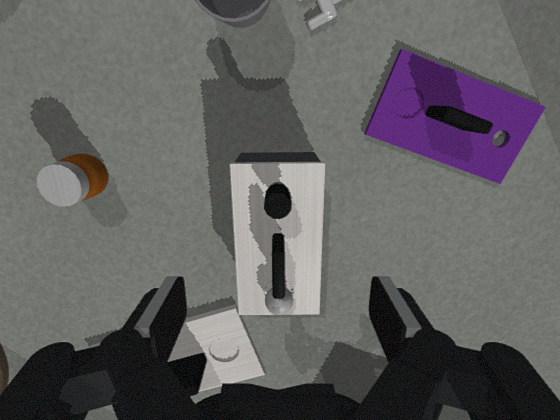

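The wrist view shows the pin head at (278,200), the handle at (278,265) and the ball at (279,300). The tool is already over the pin and aligned with the tray, so I'm going straight down.

Call:
step_arm:
  moves:
    - [[0,0,40],0]
    - [[0,0,85],0]
    - [[0,0,120],0]
    - [[0,0,140],0]
    - [[0,0,149],0]
    - [[0,0,149],0]
    - [[0,0,149],0]

```text
time: 4.9
ee_pos: [550.7, -175.1, 91.2]
tcp_rot: [0.001, 0.923, 0.384, 0.0]
contact_force: [-0.2, -0.8, 0.4]
gripper_width: 84.8
```

Call:
step_arm:
  moves:
    - [[0,0,0],0]
    - [[0,0,0],0]
    - [[0,0,0],0]
    - [[0,0,0],0]
    - [[0,0,0],0]
    - [[0,0,0],0]
    - [[0,0,0],0]
    - [[0,0,0],0]
  grip: 15
  force: 50

```text
time: 5.9
ee_pos: [550.5, -174.8, 90.5]
tcp_rot: [0.0, 0.923, 0.384, 0.0]
contact_force: [-1.7, 0.3, 5.5]
gripper_width: 22.8
```

Call:
step_arm:
  moves:
    - [[0,0,-5],0]
    - [[0,0,-12],0]
    - [[0,0,-22],0]
    - [[0,0,-34],0]
    - [[0,0,-48],0]
    - [[0,0,-64],0]
    - [[0,0,-82],0]
    - [[0,0,-100],0]
    - [[0,0,-116],0]
    - [[0,0,-126],0]
    - [[0,0,-130],0]
    - [[0,0,-130],0]

```text
time: 7.4
ee_pos: [550.3, -174.7, 220.2]
tcp_rot: [-0.0, 0.923, 0.384, -0.0]
contact_force: [0.1, -0.1, -1.4]
gripper_width: 22.7
```

```bash
python3 - <<'E'
from h import *
s=robot.get_state();f=grab('wrist');save(f,'w2.png');P=cloud(f);ok=f['depth']>0
def near(P,ok,c,r,z0,z1): return P[ok&(np.hypot(P[...,0]-c[0],P[...,1]-c[1])<r)&(P[...,2]>z0)&(P[...,2]<z1)]
q=near(P,ok,(509,-215),130,62,73);print('tray',len(q),cv2.minAreaRect(q[:,:2].astype(np.float32)),q[:,2].mean())
q=near(P,ok,(469,-255),25,80,105);print('ball',len(q),q.mean(0) if len(q) else '')
q=near(P,ok,(652,-17),60,55,75);print('cup',len(q),cv2.minEnclosingCircle(q[:,:2].astype(np.float32)) if len(q) else '')
g=grab('side');P=cloud(g);ok=g['depth']>0
q=near(P,ok,(550,-174),30,120,190);b=q[q[:,2]<205];print('pin',len(b),b[:,2].min())
for h in range(125,200,12):
  c=q[(q[:,2]>h)&(q[:,2]<h+12)];print(h,len(c),c.mean(0).round(1) if len(c) else '')
cv2.imwrite('pics/s2.png',np.hstack([cv2.resize(g['pixels'][60:240,190:430,::-1],(480,360)),cv2.resize(f['pixels'][:,:,::-1],(320,240)).repeat(1,0)[:240] if 0 else cv2.resize(f['pixels'][:,:,::-1],(320,360))]))
print(s['ee_pos'],s['joints'],s['contact_force'])
E
```

```text
tray 8302 ((531.3975219726562, -194.0597686767578), (107.68131256103516, 90.35244750976562), 45.828922271728516) 68.55631032640686
ball 0 
cup 380 ((633.3477783203125, -37.17070770263672), 26.56981658935547)
pin 129 137.98292539635645
125 0 
137 23 [ 547.3 -169.5  143.8]
149 29 [ 547.4 -169.2  154.5]
161 32 [ 547.6 -169.2  166.7]
173 31 [ 547.5 -168.9  179.2]
185 14 [ 548.4 -168.7  188. ]
197 0 
[ 550.33223195 -174.71498668  220.18542864] [-4.21752992e-01  4.43673182e-01  1.70092891e+00 -1.00818611e-04
  9.97147650e-01  3.60198869e-01] [ 0.12473386 -0.0975771  -1.39570027]
```

View pics/s2.png

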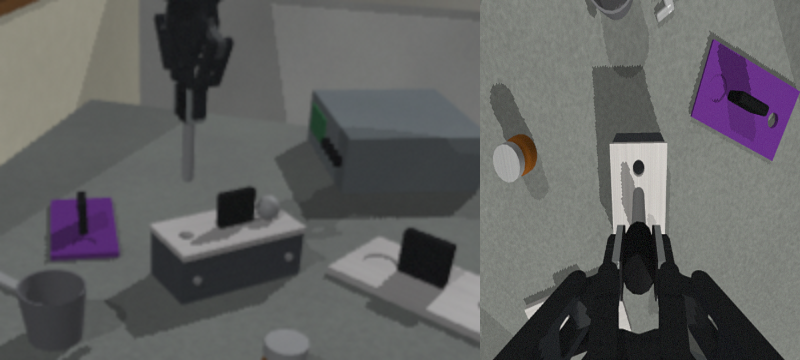

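The side view shows the pin hanging vertically with its foot at about z 140. The tray and ball have not moved. Next I carry the pin to the cup at (651.5,-17.3).

Call:
step_arm:
  moves:
    - [[8,-2,0],0]
    - [[27,-6,0],0]
    - [[52,-11,0],0]
    - [[80,-17,0],0]
    - [[108,-23,0],0]
    - [[134,-29,0],0]
    - [[155,-33,0],0]
    - [[170,-36,0],0]
    - [[179,-38,0],0]
    - [[183,-39,0],0]
    - [[183,-39,0],0]

```text
time: 8.88
ee_pos: [651.6, -17.6, 220.3]
tcp_rot: [0.0, 0.923, 0.384, -0.0]
contact_force: [0.4, -0.3, -0.9]
gripper_width: 22.6
```

```bash
python3 - <<'E'
from h import *
s=robot.get_state();print(s['ee_pos'],s['time'])
def near(P,ok,c,r,z0,z1): return P[ok&(np.hypot(P[...,0]-c[0],P[...,1]-c[1])<r)&(P[...,2]>z0)&(P[...,2]<z1)]
g=grab('side');P=cloud(g);ok=g['depth']>0
q=near(P,ok,(651,-17),60,58,72);print('cup side',len(q),cv2.minEnclosingCircle(q[:,:2].astype(np.float32)))
q=near(P,ok,(651,-17),40,120,190);print('pin',q.mean(0),q[:,2].min())
f=grab('wrist');P=cloud(f);ok=f['depth']>0
q=near(P,ok,(651,-17),60,55,75);print('cup wr',len(q),cv2.minEnclosingCircle(q[:,:2].astype(np.float32)))
E
```

```text
[651.6032694  -17.61416085 220.25753983] 8.875
cup side 195 ((652.07080078125, -17.294078826904297), 39.645484924316406)
pin [648.17859019 -12.88637516 164.97797601] 137.4000316028591
cup wr 1127 ((651.919189453125, -18.4041690826416), 37.813724517822266)
```

Call:
step_arm:
  moves:
    - [[0,0,15],0]
    - [[0,0,40],0]
    - [[0,0,70],0]
    - [[0,0,95],0]
    - [[0,0,112],0]
    - [[0,0,123],0]
    - [[0,0,129],0]
    - [[0,0,132],0]
    - [[0,0,134],0]
    - [[0,0,134],0]
    - [[0,0,134],0]

```text
time: 10.35
ee_pos: [651.8, -17.4, 86.6]
tcp_rot: [0.0, 0.923, 0.384, 0.0]
contact_force: [-0.5, -0.7, -0.3]
gripper_width: 22.8
```

Call:
step_arm:
  moves:
    - [[0,0,1],0]
    - [[0,0,1.5],0]
    - [[0,0,2],0]
    - [[0,0,2],0]

```text
time: 10.85
ee_pos: [651.7, -17.4, 84.6]
tcp_rot: [0.0, 0.923, 0.384, 0.0]
contact_force: [-1.0, 0.7, 2.9]
gripper_width: 22.8
```

Call:
step_arm:
  moves:
    - [[0,0,0],0]
    - [[0,0,0],0]
    - [[0,0,0],0]
  grip: 34

```text
time: 11.22
ee_pos: [651.6, -17.4, 84.1]
tcp_rot: [0.0, 0.923, 0.384, -0.0]
contact_force: [0.4, -0.1, 0.5]
gripper_width: 34.0
```

Call:
step_arm:
  moves:
    - [[0,0,0],0]
    - [[0,0,0],0]
    - [[0,0,0],0]
    - [[0,0,0],0]
    - [[0,0,0],0]
  grip: 85

```text
time: 11.85
ee_pos: [651.7, -17.4, 84.3]
tcp_rot: [0.0, 0.923, 0.384, 0.0]
contact_force: [-0.8, -0.2, 0.3]
gripper_width: 84.8
```

Call:
step_arm:
  moves:
    - [[0,0,-15],0]
    - [[0,0,-45],0]
    - [[0,0,-85],0]
    - [[0,0,-125],0]
    - [[0,0,-150],0]
    - [[0,0,-155],0]
    - [[0,0,-155],0]

```text
time: 12.72
ee_pos: [651.4, -17.4, 239.1]
tcp_rot: [0.0, 0.923, 0.384, -0.0]
contact_force: [-0.9, 0.7, -0.2]
gripper_width: 85.7
```

```bash
python3 - <<'E'
from h import *
s=robot.get_state();print(s['ee_pos'],s['time'],s['gripper_width'])
g=grab('side');f=grab('wrist')
cv2.imwrite('pics/s3.png',np.hstack([cv2.resize(g['pixels'][100:280,120:360,::-1],(480,360)),cv2.resize(f['pixels'][:,:,::-1],(320,360))]))
E
```

```text
[651.43946407 -17.37837371 239.13580513] 12.725 85.69696827373691
```

View pics/s3.png

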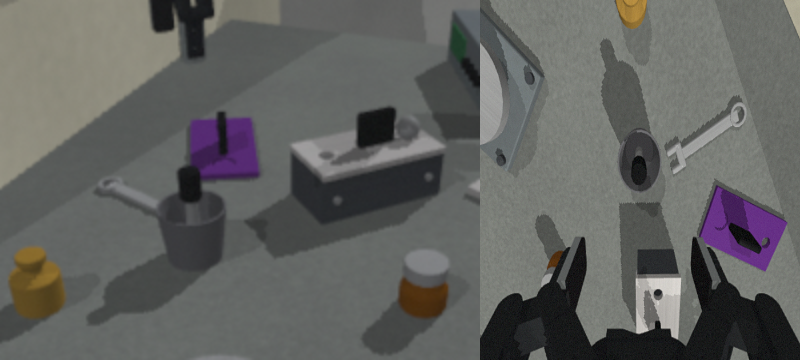

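The pin stands foot first in the cup, head at (190,183) in the crop, and nothing else was disturbed. I'm going to the handle now.

Call:
step_arm:
  moves:
    - [[-30,5,0],0]
    - [[-80,12,0],0]
    - [[-135,21,0],0]
    - [[-185,29,0],-0.4]
    - [[-225,35,0],-0.4]
    - [[-248,38,0],-0.4]
    - [[-255,39.3,0],-0.4]
    - [[-255,39.3,30],-0.4]
    - [[-255,39.3,60],-0.4]
    - [[-255,39.3,70],-0.4]
    - [[-255,39.3,70],-0.4]

```text
time: 14.2
ee_pos: [500.1, -225.6, 169.0]
tcp_rot: [-0.0, 0.922, 0.388, -0.0]
contact_force: [0.5, 0.6, 0.5]
gripper_width: 84.9
```

```bash
python3 - <<'E'
from h import *
s=robot.get_state();print(s['ee_pos'],s['time'],s['tcp_rot'])
def near(P,ok,c,r,z0,z1): return P[ok&(np.hypot(P[...,0]-c[0],P[...,1]-c[1])<r)&(P[...,2]>z0)&(P[...,2]<z1)]
f=grab('wrist');P=cloud(f);ok=f['depth']>0
q=near(P,ok,(502,-223),35,100,118);print('handle',len(q),cv2.minAreaRect(q[:,:2].astype(np.float32)) if len(q) else '')
r=np.array([.705,.71]); n=np.array([.71,-.705]); q=near(P,ok,(502,-223),130,62,73);y=q[:,:2]@n;print('tray y centre - tcp y',(np.percentile(y,.5)+np.percentile(y,99.5))/2-s['ee_pos'][:2]@n)
E
```

```text
[ 500.11139118 -225.64498577  168.96753258] 14.2 [-4.43618841e-04  9.21752879e-01  3.87777407e-01 -3.39655527e-04]
handle 1400 ((502.7474670410156, -223.10182189941406), (49.39250946044922, 11.840445518493652), 45.95830154418945)
tray y centre - tcp y 0.004667471537686652
```

Aligned within about 1 mm. Descending and gripping.

Call:
step_arm:
  moves:
    - [[0,0,25],0]
    - [[0,0,50],0]
    - [[0,0,70],0]
    - [[0,0,81],0]
    - [[0,0,86],0]
    - [[0,0,86],0]
    - [[0,0,86],0]

```text
time: 15.12
ee_pos: [500.2, -226.2, 84.0]
tcp_rot: [0.0, 0.922, 0.388, 0.0]
contact_force: [-0.2, -0.3, 0.2]
gripper_width: 84.8
```

Call:
step_arm:
  moves:
    - [[0,0,0],0]
    - [[0,0,0],0]
    - [[0,0,0],0]
    - [[0,0,0],0]
    - [[0,0,0],0]
    - [[0,0,0],0]
    - [[0,0,0],0]
    - [[0,0,0],0]
  grip: 5
  force: 100

```text
time: 16.12
ee_pos: [500.0, -226.1, 83.5]
tcp_rot: [0.0, 0.922, 0.388, 0.0]
contact_force: [-0.5, 1.1, 4.7]
gripper_width: 11.1
```

Call:
step_arm:
  moves:
    - [[0,0,-1],0]
    - [[0,0,-3],0]
    - [[0,0,-6],0]
    - [[0,0,-10],0]
    - [[0,0,-15],0]
    - [[0,0,-20],0]
    - [[0,0,-24],0]
    - [[0,0,-27],0]
    - [[0,0,-29],0]
    - [[0,0,-30],0]
    - [[0,0,-30],0]

```text
time: 17.5
ee_pos: [499.9, -226.0, 113.3]
tcp_rot: [0.0, 0.922, 0.388, -0.0]
contact_force: [0.2, -0.6, -4.3]
gripper_width: 10.8
```

```bash
python3 - <<'E'
from h import *
s=robot.get_state();print(s['ee_pos'],s['time'],s['contact_force'],s['gripper_width'])
f=grab('side');P=cloud(f);ok=f['depth']>0;save(f,'s4.png')
hsv=cv2.cvtColor(f['pixels'],cv2.COLOR_RGB2HSV)
c=(502,-223);m=ok&(np.hypot(P[...,0]-c[0],P[...,1]-c[1])<100)&(abs(P[...,2]-98)<10)&(hsv[...,2]>150)
q=P[m];A=np.c_[q[:,:2]-c,np.ones(len(q))]
for _ in range(4):
    k=np.linalg.lstsq(A,q[:,2],rcond=None)[0];e=abs(A@k-q[:,2]);sel=e<2.5;A,q=A[sel],q[sel]
print(k,len(q));cv2.imwrite('pics/s4.png',cv2.resize(f['pixels'][80:260,180:420,::-1],(640,480)))
E
```

```text
[ 499.86732136 -226.0175787   113.2644687 ] 17.5 [ 0.18034457 -0.59235235 -4.32323062] 10.819200138192379
[-2.45228279e-04  4.86132145e-03  9.53588963e+01] 352
```

View pics/s4.png

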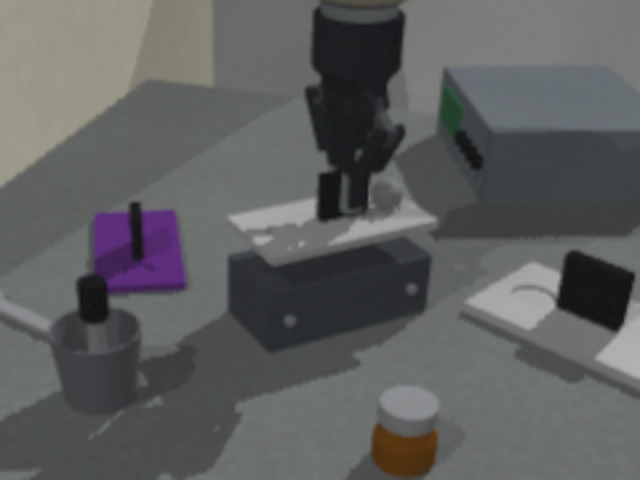

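The tray is level (fitted slope under 0.005) and the ball sits in its pocket at (388,195) in the crop. I'm lifting higher, then carrying it smoothly to the platen.

Call:
step_arm:
  moves:
    - [[0,0,-1],0]
    - [[0,0,-4],0]
    - [[0,0,-10],0]
    - [[0,0,-19],0]
    - [[0,0,-30],0]
    - [[0,0,-41],0]
    - [[0,0,-52],0]
    - [[0,0,-61],0]
    - [[0,0,-67],0]
    - [[0,0,-70],0]
    - [[0,0,-71],0]
    - [[0,0,-71],0]

```text
time: 19.05
ee_pos: [499.8, -226.0, 184.1]
tcp_rot: [-0.0, 0.922, 0.388, -0.0]
contact_force: [-0.7, -0.7, -5.1]
gripper_width: 11.0
```

Call:
step_arm:
  moves:
    - [[0.3,-0.2,0],0]
    - [[1.9,-1.6,0],0]
    - [[6.1,-5.1,0],0]
    - [[13.4,-11.3,0],0]
    - [[24.3,-20.4,0],0]
    - [[39.1,-32.8,0],0]
    - [[57.4,-48.2,0],0]
    - [[79.2,-66.5,0],0]
    - [[103.9,-87.2,0],0]
    - [[130.8,-109.9,0],0]
    - [[159.3,-133.8,0],0]
    - [[188.7,-158.5,0],0]

```text
time: 20.55
ee_pos: [518.4, 21.9, 184.4]
tcp_rot: [0.0, 0.922, 0.388, 0.0]
contact_force: [0.7, -0.9, -5.2]
gripper_width: 10.7
```

Call:
step_arm:
  moves:
    - [[29.4,-24.7,0],0]
    - [[57.9,-48.6,0],0]
    - [[84.8,-71.3,0],0]
    - [[109.5,-92,0],0]
    - [[131.3,-110.3,0],0]
    - [[149.6,-125.7,0],0]
    - [[164.4,-138.1,0],0]
    - [[175.3,-147.2,0],0]
    - [[182.6,-153.4,0],0]
    - [[186.8,-156.9,0],0]
    - [[188.4,-158.3,0],0]
    - [[188.7,-158.5,0],0]

```text
time: 22.05
ee_pos: [537.5, 265.1, 184.2]
tcp_rot: [0.0, 0.922, 0.387, -0.0]
contact_force: [-0.1, 0.9, -4.6]
gripper_width: 10.6
```

Call:
step_arm:
  moves:
    - [[0,0,0],0]
    - [[0,0,0],0]
    - [[0,0,0],0]
    - [[0,0,0],0]
    - [[0,0,0],0]
    - [[0,0,0],0]

```text
time: 22.8
ee_pos: [537.4, 265.4, 184.3]
tcp_rot: [0.0, 0.922, 0.388, 0.0]
contact_force: [-0.1, -0.1, -4.0]
gripper_width: 10.9
```

```bash
python3 - <<'E'
from h import *
s=robot.get_state();print(s['ee_pos'],s['time'],s['tcp_rot'],s['contact_force'],s['gripper_width'])
ims=[]
for n in ['top','side']:
    f=grab(n);P=cloud(f);ok=f['depth']>0;hsv=cv2.cvtColor(f['pixels'],cv2.COLOR_RGB2HSV)
    c=(530,257);m=ok&(np.hypot(P[...,0]-c[0],P[...,1]-c[1])<110)&(abs(P[...,2]-168)<9)&(hsv[...,2]>100)
    q=P[m];A=np.c_[q[:,:2]-c,np.ones(len(q))]
    for _ in range(4):
        k=np.linalg.lstsq(A,q[:,2],rcond=None)[0];e=abs(A@k-q[:,2]);sel=e<2.5;A,q=A[sel],q[sel]
    print(n,'plane',k,len(q),cv2.minAreaRect(q[:,:2].astype(np.float32)))
    b=P[ok&(np.hypot(P[...,0]-508,P[...,1]-236)<25)&(P[...,2]>178)&(P[...,2]<200)]
    print('ball',len(b),b.mean(0) if len(b) else '',b[b[:,2]>np.percentile(b[:,2],80)].mean(0) if len(b) else '')
    for d in models.pinpoint(n,'ball_center')[:2]: print('bc',d['conf'],d['pixel'],atz(f,d['pixel'],180).round(1))
    for d in models.pinpoint(n,'pocket')[:4]: print('pk',d['conf'],d['pixel'],atz(f,d['pixel'],180).round(1))
    ims.append(f['pixels'][:,:,::-1])
cv2.imwrite('pics/f.png',np.hstack([cv2.resize(ims[0][100:310,90:370],(400,300)),cv2.resize(ims[1][150:420,80:440],(400,300))]))
E
```

```text
[537.43786951 265.40059324 184.262474  ] 22.8 [4.46802025e-05 9.21850487e-01 3.87545711e-01 7.10885651e-06] [-0.0912952  -0.1189475  -4.04585226] 10.93992906935845
top plane [-2.31944808e-02 -2.28189526e-02  1.70822217e+02] 732 ((538.3206787109375, 265.91107177734375), (146.69778442382812, 88.14298248291016), 45.322113037109375)
ball 162 [510.81085802 239.42037359 193.12210922] [510.7022097  241.3141252  198.01309564]
bc 0.53 [163.4, 211.4] [511.2 233.8 180. ]
pk 0.86 [357.0, 139.4] [ 665.2 -189.   180. ]
pk 0.66 [161.3, 214.7] [504.1 238.4 180. ]
pk 0.56 [394.5, 288.0] [ 343.8 -263.2  180. ]
side plane [-2.26179782e-02 -2.33185701e-02  1.68981079e+02] 4389 ((545.7881469726562, 274.51806640625), (170.20620727539062, 93.77362060546875), 46.24726104736328)
ball 397 [507.13696104 248.3199271  189.23308979] [509.45391331 243.50491711 196.02569087]
bc 0.7 [220.2, 240.9] [508.9 236.1 180. ]
pk 0.62 [380.6, 181.9] [320.1 -10.5 180. ]
pk 0.62 [232.2, 177.5] [568.7  62.8 180. ]
pk 0.58 [219.0, 238.8] [512.5 232.4 180. ]
```

View pics/f.png

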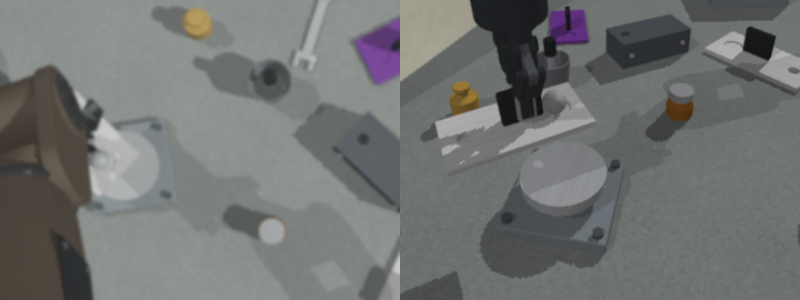

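The ball is still in its pocket over the platen. Both cameras, though, show the tray about 1.9° nose-down towards the pin-hole end. I'll grip harder and see whether it is still creeping.

Call:
step_arm:
  moves:
    - [[0,0,0],0]
    - [[0,0,0],0]
    - [[0,0,0],0]
    - [[0,0,0],0]
    - [[0,0,0],0]
    - [[0,0,0],0]
    - [[0,0,0],0]
    - [[0,0,0],0]
    - [[0,0,0],0]
    - [[0,0,0],0]
    - [[0,0,0],0]
    - [[0,0,0],0]
  force: 120

```text
time: 24.6
ee_pos: [537.4, 265.4, 184.2]
tcp_rot: [0.0, 0.922, 0.388, -0.0]
contact_force: [-0.8, 0.6, -4.2]
gripper_width: 10.6
```

```bash
cat > chk.py <<'E'
from h import *
import sys
def chk(c,z):
    s=robot.get_state();print(s['ee_pos'],s['time'],s['contact_force'],s['wrist_torque'])
    for n in ['top','side']:
        f=grab(n);P=cloud(f);ok=f['depth']>0;hsv=cv2.cvtColor(f['pixels'],cv2.COLOR_RGB2HSV)
        m=ok&(np.hypot(P[...,0]-c[0],P[...,1]-c[1])<110)&(abs(P[...,2]-z)<9)&(hsv[...,2]>100)
        q=P[m];A=np.c_[q[:,:2]-c,np.ones(len(q))]
        for _ in range(4):
            k=np.linalg.lstsq(A,q[:,2],rcond=None)[0];e=abs(A@k-q[:,2]);sel=e<2.5;A,q=A[sel],q[sel]
        print(n,'plane',k,len(q),'tilt deg',np.degrees(np.hypot(*k[:2])).round(2))
        for d in models.pinpoint(n,'ball_center')[:2]: print('bc',d['conf'],d['pixel'],atz(f,d['pixel'],z+12.5).round(1))
    return f
if __name__=='__main__': chk((float(sys.argv[1]),float(sys.argv[2])),float(sys.argv[3]))
E
python3 chk.py 530 257 168
```

```text
[537.4351376  265.37680979 184.23878773] 24.6 [-0.81657735  0.63009423 -4.22744336] [-0.02151347 -0.03580136  0.02007495]
top plane [-2.00268858e-02 -2.16419919e-02  1.70806625e+02] 746 tilt deg 1.69
bc 0.5 [158.7, 210.9] [512.4 244.  180.5]
side plane [-2.29644616e-02 -2.29610331e-02  1.68988505e+02] 4385 tilt deg 1.86
bc 0.73 [215.2, 239.8] [516.1 236.8 180.5]
bc 0.35 [217.7, 228.8] [524.2 212.4 180.5]
```

The tilt is stable at about 1.8° with no creep, so I'll keep this grip rather than risk a re-grasp. I'll locate the ball precisely with a sphere fit and centre it.

```bash
python3 - <<'E'
from h import *
from scipy.optimize import least_squares
for n in ['top','side','wrist']:
    f=grab(n);P=cloud(f);ok=f['depth']>0
    c=np.array([511,239,181.]);hsv=cv2.cvtColor(f['pixels'],cv2.COLOR_RGB2HSV)[...,2]
    for it in range(5):
        d=np.linalg.norm(P-c,axis=-1);q=P[ok&(abs(d-15)<(6 if it<2 else 3))&(P[...,2]>174)&(hsv>60)]
        if len(q)<20: break
        c=least_squares(lambda x:np.r_[np.linalg.norm(q-x,axis=1)-15,(x[2]-180.5)*2],c,loss='soft_l1').x
    print(n,len(q),c.round(1))
    K=np.array(f['mtx'])
f=grab('top');P=cloud(f);ok=f['depth']>0
q=P[ok&(P[...,2]>52)&(P[...,2]<66)&(np.hypot(P[...,0]-508,P[...,1]-236)<75)];print('platen visible',len(q))
E
```

```text
top 160 [510.6 241.4 184.2]
side 381 [509.8 240.7 182.2]
wrist 482 [510.2 240.7 184.5]
platen visible 962
```

Call:
step_arm:
  moves:
    - [[-0.3,0.1,0.1],0]
    - [[-1.2,0.5,0.3],0]
    - [[-2.4,1,0.5],0]
    - [[-3.6,1.5,0.8],0]
    - [[-4.4,1.8,1],0]
    - [[-4.7,1.9,1],0]
    - [[-4.7,1.9,1],0]
    - [[-4.7,1.9,1],0]
    - [[-4.7,1.9,1],0]
    - [[-4.7,1.9,1],0]
    - [[-4.7,1.9,1],0]
    - [[-4.7,1.9,1],0]

```text
time: 26.5
ee_pos: [535.5, 260.7, 183.2]
tcp_rot: [0.0, 0.922, 0.388, -0.0]
contact_force: [-0.0, 0.3, -4.6]
gripper_width: 11.0
```

```bash
python3 - <<'E'
from h import *
from scipy.optimize import least_squares
from chk import chk
for n in ['side','wrist']:
    f=grab(n);P=cloud(f);ok=f['depth']>0
    c=np.array([508,236,181.]);hsv=cv2.cvtColor(f['pixels'],cv2.COLOR_RGB2HSV)[...,2]
    for it in range(5):
        d=np.linalg.norm(P-c,axis=-1);q=P[ok&(abs(d-15)<(6 if it<2 else 3))&(P[...,2]>174)&(hsv>60)]
        c=least_squares(lambda x:np.r_[np.linalg.norm(q-x,axis=1)-15,(x[2]-180.5)*2],c,loss='soft_l1').x
    print(n,len(q),c.round(1))
chk((525,252),168)
f=grab('side');cv2.imwrite('pics/g.png',f['pixels'][:,:,::-1])
print(robot.get_state()['joint_velocities'])
E
```

```text
side 371 [507.8 236.  181.2]
wrist 479 [508.3 235.9 183.5]
[535.48280192 260.71015449 183.25425627] 26.6 [ 0.14685339  0.66169301 -4.24892491] [-0.0102687   0.01928916  0.02196313]
top plane [-1.96796164e-02 -1.83907069e-02  1.69833513e+02] 739 tilt deg 1.54
bc 0.71 [165.0, 214.2] [505.1 230.2 180.5]
bc 0.19 [358.2, 214.4] [ 501.5 -188.7  180.5]
side plane [-2.30924200e-02 -2.38350246e-02  1.68088143e+02] 4220 tilt deg 1.9
bc 0.93 [219.8, 241.1] [508.9 237.3 180.5]
bc 0.24 [215.1, 227.2] [529.4 210.1 180.5]
[-1.31622126e-03  1.09555424e-03  6.40125016e-04 -2.48725769e-03
  3.57100741e-06  4.53487875e-04]
```

View pics/g.png

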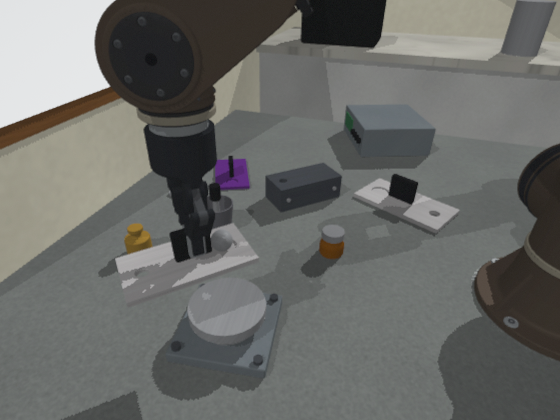

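The final picture shows the tray held in the air above the platen with the ball at (222,240). The pin is upright in the cup at (215,195), and the jar and weight stand where they were. Handing in.

```bash
python3 -c "
from h import *
print(workorder.job_done())"
```

```text
the job is handed in; nothing more can be done
None
```

I pulled the pin straight up out of the tray and dock and stood it foot first in the cup. I then lifted the tray by its handle and carried it to the platen. I handed the job in at about 26.6 s with the tray still held there.

- **Ball:** it is still in its pocket. Sphere fits from the side and wrist cameras put it at about (508, 236), within about 1 mm of the platen centre at (508.3, 236.2). The network's point from the top camera was about 7 mm off; I trusted the two fits.
- **Height:** the tray's underside is about 10 cm above the platen top. The cameras gave roughly 160 to 162 mm above the bench.
- **Still:** joint speeds were about zero.
- **Level:** the check was not perfect. Both cameras show the tray about 1.5 to 1.9° lower at the pin-hole end, where it turned slightly in the grip during the carry. The tilt stayed steady afterwards, so I kept the grip at 120 N rather than set the tray down and grasp it again.
- **Bystanders:** I left the jar, brass weight and wrench alone. The jar and weight stand as before in the last picture; the wrench is hidden behind the arm there, but nothing went near it.

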